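# Take the brew's temperature, then plunge the coffee press

### The arm

A 7-joint arm with a two-finger parallel gripper is mounted at the origin on a cart in front of the work surface, level with it; the furniture and walls round the work are solid. World frame = base frame: x ahead of the robot, y to its left, z up, the work surface at z = 0. Lengths are in m, angles in rad, forces in N, time in s.
With the tool pointing down it reaches from about 0.4 to 0.85 m from the base axis. Payload 4.4 kg.
Tool frame: the origin (TCP) lies at the very end of the fingers, on their centre line; the grasp point (between the pads) lies 19 mm behind it (bot.grasp_offset is the z of the grasp point in the tool frame, in m); z points along the fingers, y is the line along which they close (so a half turn about z gives the same grasp; the last joint's range is limited). The gripper opens to 94 mm and grips with 3 to 60 N. Pads are 16 mm wide; open, the fingers measure 119 mm over their backs; the gripper's body (75 mm by 177 mm) begins 78 mm behind the grasp point.
Start: joints at [1.187, 0.628, 0.038, 1.517, -0.027, 0.996, -0.02], TCP at [0.203, -0.617, 0.205] pointing down, gripper open.
Joint ranges: [-3.06, 3.06], [-0.37, 2.12], [-1.25, 1.32], [0.18, 2.47], [-1.1, 4.24], [0.23, 1.98], [-2.94, 2.94]. Speed limits (rad/s): [2.57, 2.57, 3.14, 3.14, 3.14, 3.14, 3.14].

### API

Orientations are given as [roll, pitch, yaw] about the fixed x, y, z axes, in that order (R = Rz(yaw) Ry(pitch) Rx(roll)).
In Python, from cell import bot gives the robot as it stands.
- The arm moves only by the tool play_rows, never from a script. Its argument "plan" is a list of rows, each a list of 7 numbers: the shift along the tool's x, y, z each as a share of 50 cm, from -1 to 1, then the turn, a rotation vector about the tool's x, y, z each as a share of 2 pi rad, from -1 to 1, then the opening, from 0 (shut) to 1 (fully open). A call has 1 to 5 rows; each row is the pose to reach, as a shift and turn from the pose commanded when the call began, along the tool's axes at that moment, turning the shorter way round; what a row does not reach only later rows make up. A row lasts 1/8 s, in which the tool goes at most 62.5 mm and 10.7 degrees, less where a joint would pass 70% of its speed; a pose out of reach is approached as far as the arm can. A call with a number of a shift or a turn outside -1 to 1 is refused whole. A call with a gripper value outside its range is refused whole. The fingers move at their own pace and stop on an object; "squeeze" is the grip in N (left out, the last holds). Time passes only in rows, so rows that repeat a pose let the fingers close. It gives the time, the measured TCP pose, the force, the opening and the grip force at its end, in the units of the state.
- bot.get_obs(): the state, without advancing time (a new reading comes with each control period).
- bot.capture(name): name is "scene" or "top" or "wrist"; returns a dict with "color" (480x640x3 uint8, red, green, blue), "depth" (480x640 float32, m along the optical axis (not along the pixel's ray), 0 where there is no reading), "fov_y" (degrees; the focal length in pixels is half the picture's height over the tangent of half this angle, whatever the lens; pixels are square), "cx", "cy" (the principal point, pixels), "rvec" (rotation vector, rad) and "tvec" (3), from world to camera coordinates, as OpenCV has them. Camera axes: x right, y down, z forward; pixel columns grow to the right and rows downward; lengths in m; the calibration is good to about 2 mm. A picture is of the moment at which its call begins.
- bot.sign_off(): hands the job in; it is judged then, once.
Trained networks look in the newest picture that a camera, given by its name, has taken for a name from the list of things; names that differ only in an ending like _2 or _b are one class to them, and where a whole thing is asked for, a point or a joint stands for the part that bears it (a point fixed in the world has none). Each returns a list of dicts, best first, with "conf" (0 to 1); they miss things now and then, are a little off and sometimes report something else, mostly with a low value. They report only what shows in the picture. A call takes as long as a camera call. They do not tell look-alikes from the thing itself.
- bot.find_in(camera, query): "xyz" ([x, y, z] in m, in world coordinates, good to about 4 mm: the middle of the surface that is visible of it).
The state is a dict: "time": time; "qpos": joint angles; "joint_vel": joint speeds; "effort": joint torques, N m; "ee_pos": TCP position; "ee_rot": TCP orientation; "wrist_force": force on the tool from outside, world axes, zero at the start; "torque": the same for the moment, N m; "opening": opening from 0.0 (shut) to 1.0 (fully open); "grasp_force": force on a finger pad.
Only numpy, scipy, OpenCV 4.12 (cv2) and the standard library are available. Lean on these libraries where they do the work, as an engineer would, in place of code of your own. Each camera call takes 0.05 s, during which the arm holds its last target. There are 200 camera calls.

### The job

The coffee has steeped: before plunging, take its temperature with the infrared thermometer. Hold the thermometer level, display up, with its orange side key squeezed in, its lens 4 to 10 cm from the glass of the coffee press and aimed squarely at the middle of the brew, with none of the jars in between, and keep it steady for two seconds. Then lay it fully home in its charging cradle, lens end over the low lip, and push the press's plunger slowly all the way down; leave the press and the things round it standing where they are, and nothing held.

Things in the scene. Friction and masses are not known exactly. Their poses are not given: they have to be found in the camera images.
- thermometer: infrared kitchen thermometer, loose: white rounded bar 130 mm long, 34 wide, 26 thick, 0.1 kg, lying display up. Origin: centre of its underside. +x runs along the bar to the black nose with the lens, +y to the left flank with the orange key, +z up out of the display. The lens looks along +x, 13.5 mm above the underside. Grip it across its flanks (along y) at its middle.
- lens (a point): centre of the thermometer's lens, 65 mm ahead of its origin and 13.5 mm above its underside; same axes as the thermometer
- thermo_key (a joint): the orange measuring key on the left flank, at the middle of the bar's length (32 mm long, 14 high, centred 13 mm above the underside), 4 mm proud, sprung: 0 = out, 0.003 m = squeezed in (about 4 N). A grip across the flanks at the middle squeezes it; more than 0.002 counts.
- press: glass coffee press with raised plunger, in mid-table, loose, 0.6 kg. Glass cylinder 92 mm across, lid 94 mm across, lid top 171 mm above the table. Origin: on the table; the glass's upright axis stands at x = 0, y = +20 mm in its frame. The black handle sticks out to -y as far as y = -70 mm, 16 mm thick; it looks about away from the robot.
- press_brew (a point): the aiming point: on the glass's axis, 45 mm above the table, the middle of the brew; the glass wall is 46 mm from it all round
- press_plunger (a joint): height of the press's plunger above its lowest position: 0 = fully down, starts between 0.060 and 0.090 m. It slides with about 2 N of friction and stays where it is left.
- plunger_top (a point): top of the plunger's black ball knob (24 mm across), on the glass's axis; 195 mm above the table when the plunger is down, higher by the joint's value when up
- cradle: charging cradle, fixed: black foot 158 x 62 mm, 12 high. Flared cheeks 38 to 58 mm either side of the middle along x, tops 36 mm above the table, hold the bar by its flanks with 3 mm to spare each side; between them it is open, so fingers pass beside the bar. Tall back wall with brass contacts at x = -70 mm, low lip at +71 mm. Origin: centre of underside; +x from back wall to lip.
- cradle_seat (a point): centre of the cradle's grey seat, 16 mm above the table, cradle's axes; the stowed thermometer's origin lies here, with the thermometer's +x along the cradle's +x
- honey_jar: honey jar with yellow lid, 68 mm across, 112 mm tall; origin: centre of its underside
- jam_jar: red jam jar with white lid, 68 mm across, 84 mm tall; origin: centre of its underside
- cinnamon: slim spice jar with a gold-brown cap, 42 mm across, 106 mm tall; origin: centre of its underside
- tea_light: small red tea light in a metal cup, 38 mm across, only 15 mm tall (one can aim over it); origin: centre of its underside
Not all that is in view belongs to the job. There is more than one size of the press; the one meant has the size given above.

How it is judged:
On the way, in this order (a step that is already met when the one before it is completed fails the run):
1. temperature read: key squeezed, level and display up (12 deg), lens axis within 12 mm of the brew point, lens 31-114 mm from the glass, no jar in line, steady 1.5 s, plunger up (x of press_brew in the frame of thermometer between 0.142 and 0.225 m and y of press_brew in the frame of thermometer between -0.012 and 0.012 m and z of press_brew in the frame of thermometer between 0.0015 and 0.0255 m and angle between thermometer's own z axis and vertical below 0.21 rad and value of joint thermo_key above 0.002 m and linear speed of thermometer below 0.02 m/s and angular speed of thermometer below 0.15 rad/s and value of joint press_plunger above 0.04 m and (y of honey_jar in the frame of thermometer above 0.036 m or y of honey_jar in the frame of thermometer below -0.036 m or x of honey_jar in the frame of thermometer above 0.24 m or x of honey_jar in the frame of thermometer below 0 m) and (y of jam_jar in the frame of thermometer above 0.036 m or y of jam_jar in the frame of thermometer below -0.036 m or x of jam_jar in the frame of thermometer above 0.24 m or x of jam_jar in the frame of thermometer below 0 m) and (y of cinnamon in the frame of thermometer above 0.023 m or y of cinnamon in the frame of thermometer below -0.023 m or x of cinnamon in the frame of thermometer above 0.24 m or x of cinnamon in the frame of thermometer below 0 m)), for 1.5 s.
2. thermometer laid in its cradle, lens end over the low lip (x of thermometer in the frame of cradle_seat between -0.008 and 0.008 m and y of thermometer in the frame of cradle_seat between -0.005 and 0.005 m and z of thermometer in the frame of cradle_seat between -0.003 and 0.004 m and x of lens in the frame of cradle_seat above 0.05 m and angle between thermometer's own z axis and vertical below 0.09 rad and linear speed of thermometer below 0.01 m/s and contact force between the fingers and thermometer below 0.1 N), for 0.2 s.
3. plunger pushed all the way down (value of joint press_plunger below 0.004 m), for 0.2 s.
At the end, for the whole second after the job is handed in: The plunger is down (within 4 mm of its stop), the thermometer lies at rest in its cradle with the lens over the low lip (within 8 mm along and 5 mm across, flat on the seat), the press stands upright (value of joint press_plunger below 0.004 m and x of thermometer in the frame of cradle_seat between -0.008 and 0.008 m and y of thermometer in the frame of cradle_seat between -0.005 and 0.005 m and z of thermometer in the frame of cradle_seat between -0.003 and 0.004 m and x of lens in the frame of cradle_seat above 0.05 m and angle between thermometer's own z axis and vertical below 0.09 rad and linear speed of thermometer below 0.01 m/s and angle between press's own z axis and vertical below 0.05 rad); the robot touches nothing.
It fails at once if the press shoved along by more than 25 mm or tipped (distance of press from where it was at the start of the episode above 0.025 m or angle between press's own z axis and vertical above 0.2 rad).
It fails at once if the plunger rammed down (faster than 0.15 m/s) (velocity of joint press_plunger below -0.15 m/s).
It fails at once if a jar or the tea light moved by more than 20 mm or tipped (distance of any of honey_jar, jam_jar, cinnamon, tea_light from where it was at the start of the episode above 0.02 m or angle between any of honey_jar, jam_jar, cinnamon, tea_light's own z axis and vertical above 0.3 rad).
It also fails if it takes over 72 s, if anything falls off the work surface, if the arm or the gripper's body presses on something with over 40 N, if the wrist force passes 120 N, or if a joint passes its speed limit or range.

## Working session

There is one attempt and no reset: what is moved stays moved. The work goes in short steps, Python scripts to look and compute and a tool call to move; the robot and the scene stay as the last step left them, time stands still between calls to the robot, and variables do not carry over. Pictures are saved under pics/ and viewed, at most 10 in all, crops included, and the job is handed in when it is done.

Besides the shell and the picture viewer there is one more tool, called after "Call:" as a command line: name --pt "numbers of a row" for each row, then --argument value for the rest. play_rows: Moves the arm, as the interface text tells. Its arguments: {"type":"object","properties":{"plan":{"type":"array"},"squeeze":{"type":"number"}},"required":["plan"]}

```bash
mkdir -p pics
cat > h.py <<'E'
import numpy as np, cv2
from cell import bot
from scipy.spatial.transform import Rotation as R
def cap(n,f=None):
    c=bot.capture(n)
    if f: cv2.imwrite('pics/'+f,c['color'][:,:,::-1])
    return c
def cloud(c):
    d=c['depth'];f=240/np.tan(np.radians(c['fov_y'])/2)
    v,u=np.mgrid[:480,:640]
    P=np.stack([(u-c['cx'])/f*d,(v-c['cy'])/f*d,d],-1)
    Rm=cv2.Rodrigues(np.array(c['rvec'],float))[0]
    W=(P-np.array(c['tvec']).ravel())@Rm
    W[d==0]=np.nan
    return W
E
python3 - <<'E'
from h import *
for n in ['scene','top']:
    c=cap(n,n+'1.png'); np.save(n+'.npy',cloud(c))
    for q in ['thermometer','lens','thermo_key','press','plunger_top','cradle','cradle_seat','honey_jar','jam_jar','cinnamon','tea_light']:
        print(n,q,[(np.round(r['xyz'],3).tolist(),round(r['conf'],2)) for r in bot.find_in(n,q)[:3]])
print(bot.get_obs())
E
```

```text
scene thermometer [([0.433, -0.32, 0.022], 0.7), ([0.568, 0.044, 0.169], 0.61)]
scene lens [([0.435, -0.318, 0.022], 0.93), ([0.528, -0.071, 0.065], 0.61)]
scene thermo_key [([0.429, -0.313, 0.016], 0.63)]
scene press [([0.654, -0.106, 0.112], 0.94), ([0.738, 0.099, 0.08], 0.69), ([0.558, 0.067, 0.122], 0.62)]
scene plunger_top [([0.571, 0.046, 0.17], 0.94), ([0.668, -0.112, 0.13], 0.49)]
scene cradle [([0.452, 0.317, 0.015], 0.77)]
scene cradle_seat [([0.456, 0.32, 0.015], 0.58)]
scene honey_jar [([0.581, 0.183, 0.081], 0.65)]
scene jam_jar [([0.458, 0.158, 0.067], 0.81)]
scene cinnamon [([0.528, -0.068, 0.064], 0.83), ([0.45, -0.017, 0.005], 0.68), ([0.459, 0.162, 0.064], 0.44)]
scene tea_light []
top thermometer [([0.437, -0.329, 0.027], 0.93)]
top lens [([0.437, -0.331, 0.024], 0.66)]
top thermo_key []
top press [([0.742, 0.077, 0.116], 0.97), ([0.662, -0.11, 0.116], 0.92), ([0.563, 0.025, 0.167], 0.86)]
top plunger_top [([0.573, 0.036, 0.171], 0.95), ([0.666, -0.113, 0.137], 0.51), ([0.566, 0.035, 0.17], 0.33)]
top cradle [([0.466, 0.306, 0.02], 0.96)]
top cradle_seat [([0.594, 
[... 349 characters left out ...]
 array([ 1.18714581,  0.62839151,  0.03850856,  1.51735603, -0.02702684,
        0.99632583, -0.01998773]), 'joint_vel': array([-3.54779586e-04,  1.22337069e-04,  8.92358459e-04, -3.04016741e-04,
        8.99793539e-05,  1.37300054e-03, -1.91735553e-04]), 'effort': array([ 1.75424928e-03, -5.49594533e+01,  1.14339788e+00, -1.86939186e+01,
       -5.24120545e-02,  1.57645578e-02,  3.10183282e-05]), 'ee_pos': array([ 0.20318207, -0.61746032,  0.20549818]), 'ee_rot': array([ 3.14155599e+00, -5.56046365e-05,  3.17817271e-01]), 'wrist_force': array([-0.18784312,  0.31506822,  0.17155561]), 'torque': array([ 0.00261132, -0.00988572, -0.03427318]), 'grasp_force': 0.0, 'opening': 1.0009131745663882}
```

View pics/scene1.png

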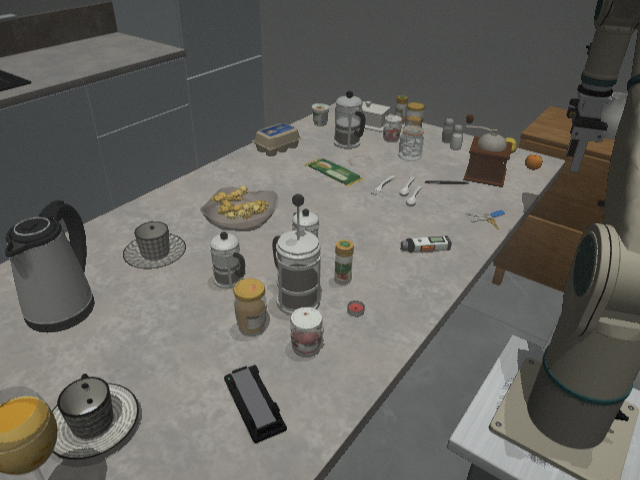

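View pics/top1.png

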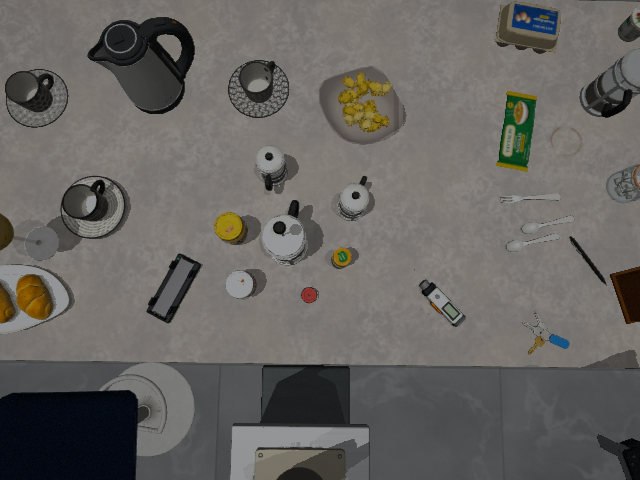

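The scene shows the target press at px (298,270), with honey, jam, cinnamon and the tea light around it. The thermometer is at (427,244) with its nose towards −u, and the cradle is at (255,400). In the top view they are at (284,238), (441,302) and (174,288). The two small presses behind it and the one on the far right are decoys.

Run:
```python
from h import *
W=np.load('top.npy');S=np.load('scene.npy')
im=cv2.imread('pics/top1.png')
def box(W,c,r,z0,z1):
    m=(np.hypot(W[...,0]-c[0],W[...,1]-c[1])<r)&(W[...,2]>z0)&(W[...,2]<z1); return W[m]
def rect(p):
    (c,s,a)=cv2.minAreaRect((p[:,:2]*1000).astype(np.float32)); return np.round(c,1),np.round(s,1),round(a,1)
for n,c,r,z0,z1 in [('thermo',(.437,-.329),.1,.012,.04),('cradle foot',(.463,.306),.11,.006,.014),('cradle all',(.463,.306),.11,.008,.06),('cradle hi',(.463,.306),.11,.028,.06),('seat',(.463,.306),.11,.0145,.018),
   ('honey',(.596,.157),.05,.105,.12),('jam',(.472,.137),.05,.078,.095),('cinn',(.532,-.083),.04,.1,.112),('tea',(.45,-.01),.03,.004,.02),('lid',(.565,.035),.065,.16,.176),('knob',(.565,.035),.1,.24,.3)]:
    for k,w in (('top',W),('scene',S)):
        p=box(w,c,r,z0,z1)
        if len(p)>5: print(n,k,len(p),rect(p),'mean',np.round(p.mean(0),4),'zmax',round(p[:,2].max(),3))
for nm,c in (('th',(441,302)),('cr',(174,288))):
    cv2.imwrite(f'pics/{nm}.png',cv2.resize(im[c[1]-45:c[1]+45,c[0]-45:c[0]+45],(400,400),interpolation=cv2.INTER_CUBIC))
a=cv2.hconcat([cv2.imread('pics/th.png'),cv2.imread('pics/cr.png')]);cv2.imwrite('pics/c1.png',a)
print('hnd',rect(box(W,(.6,.0),.06,.1,.15)))
```

```text
thermo top 815 (array([ 439.4, -328.2]), array([129.5,  38.9]), 43.8) mean [ 0.4382 -0.3291  0.0252] zmax 0.034
thermo scene 545 (array([ 437.4, -325. ]), array([130.1,  42. ]), 43.2) mean [ 0.4346 -0.3226  0.0235] zmax 0.031
cradle foot top 740 (array([457. , 289.9]), array([105.4, 158.1]), 65.7) mean [0.4653 0.3035 0.0113] zmax 0.014
cradle foot scene 876 (array([464.4, 309.6]), array([ 62.3, 160.9]), 63.8) mean [0.4537 0.3208 0.0114] zmax 0.014
cradle all top 1717 (array([465.3, 307.5]), array([ 62.5, 157.7]), 63.4) mean [0.4648 0.307  0.016 ] zmax 0.04
cradle all scene 2522 (array([464.4, 309.6]), array([ 62.3, 160.9]), 63.8) mean [0.4575 0.3148 0.0169] zmax 0.038
cradle hi top 137 (array([457.5, 312.1]), array([ 54.8, 131.9]), 63.5) mean [0.4515 0.3188 0.0327] zmax 0.04
cradle hi scene 238 (array([456.3, 313.3]), array([ 55.1, 134.6]), 63.5) mean [0.439  0.3196 0.0325] zmax 0.038
seat top 623 (array([466.3, 306.1]), array([ 55.7, 151.6]), 63.8) mean [0.4668 0.3066 0.0161] zmax 0.018
seat scene 1024 (array([464.7, 310.8]), array([ 55.1, 157.2]), 64.0) mean [0.4649 0.3097 0.0163] 
[... 621 characters left out ...]
.1056] zmax 0.109
tea top 201 (array([452.5,  -7.1]), array([46.8, 50.4]), 37.5) mean [ 0.4527 -0.014   0.008 ] zmax 0.018
tea scene 222 (array([451.2, -12.6]), array([37.9, 46.2]), 37.6) mean [ 0.4524 -0.0147  0.01  ] zmax 0.019
lid top 1308 (array([572.6,  39.3]), array([90.3, 89. ]), 23.4) mean [0.5694 0.0377 0.1693] zmax 0.176
lid scene 928 (array([569.2,  44.1]), array([88.1, 90.4]), 68.3) mean [0.5656 0.0486 0.1693] zmax 0.176
knob top 137 (array([573.2,  40. ]), array([23.1, 22.6]), 2.3) mean [0.5721 0.0394 0.2764] zmax 0.281
knob scene 135 (array([569.8,  43.9]), array([21.8, 19.6]), 38.9) mean [0.5688 0.0451 0.2701] zmax 0.281
hnd (array([599.1,  12.1]), array([115.3,  26.7]), 13.4)
```

View pics/c1.png

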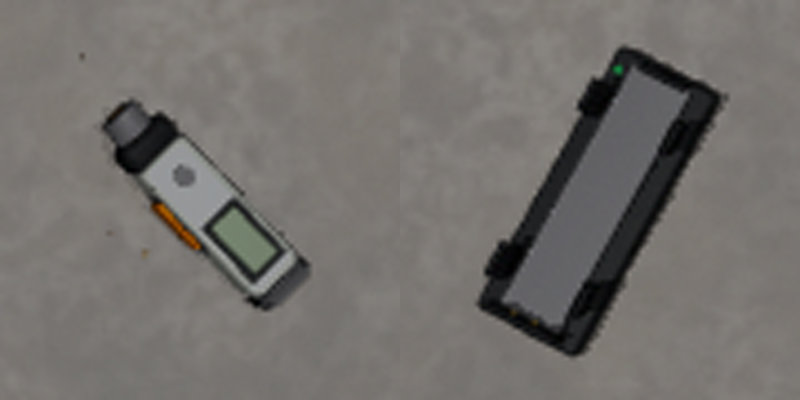

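The thermometer's nose points to +x+y (yaw ≈0.76 rad, key on the lower left). The cradle's brass contacts are at its lower-left end, so its +x yaw is ≈ −0.46.

```bash
cat >> h.py <<'E'
def rows(tp,yaw,base=None,frm=None):
    """numbers for target tcp pos/yaw, tool down"""
    if frm is None:
        o=bot.get_obs(); p0=np.array(o['ee_pos']); R0=R.from_euler('xyz',o['ee_rot'])
    else: p0=np.array(frm[0]); R0=R.from_euler('xyz',[np.pi,0,frm[1]])
    d=R0.inv().apply(np.array(tp)-p0)/.5
    r=(R0.inv()*R.from_euler('xyz',[np.pi,0,yaw])).as_rotvec()/(2*np.pi)
    print(np.round(np.r_[d,r],4).tolist())
E
python3 - <<'E'
from h import *
rows([.44,-.328,.16],.761)
E
```

```text
[0.6308, -0.4019, 0.091, 0.0, -0.0, -0.0705]
```

Call:
play_rows --pt "0.631 -0.402 0.091 0 0 -0.0705 1" --pt "0.631 -0.402 0.091 0 0 -0.0705 1" --pt "0.631 -0.402 0.091 0 0 -0.0705 1" --pt "0.631 -0.402 0.091 0 0 -0.0705 1" --pt "0.631 -0.402 0.091 0 0 -0.0705 1"

```text
time: 1.82
ee_pos: [0.4008, -0.376, 0.1678]
ee_rot: [3.141, -0.0, 0.76]
wrist_force: [0.8, 0.1, 0.0]
opening: 1.001
grasp_force: 0.0
```

Run:
```python
from h import *
rows([.44,-.328,.16],.761)
```

```text
[0.123, -0.0156, 0.0157, 0.0002, -0.0, -0.0001]
```

Call:
play_rows --pt "0.123 -0.0156 0.0157 0 0 0 1" --pt "0.123 -0.0156 0.0157 0 0 0 1" --pt "0.123 -0.0156 0.0157 0 0 0 1"

```text
time: 2.2
ee_pos: [0.4385, -0.3298, 0.16]
ee_rot: [3.141, 0.001, 0.761]
wrist_force: [0.2, -0.4, 0.5]
opening: 1.002
grasp_force: 0.0
```

```bash
cat > th.py <<'E'
from h import *
c=cap('wrist','w1.png');W=cloud(c)
m=(np.hypot(W[...,0]-.44,W[...,1]+.328)<.1)&(W[...,2]>.012)&(W[...,2]<.045)
p=W[m];print(len(p),cv2.minAreaRect((p[:,:2]*1000).astype(np.float32)),np.percentile(p[:,2],[5,50,95]))
t=W[m&(W[...,2]>.0225)];print('upper',cv2.minAreaRect((t[:,:2]*1000).astype(np.float32)))
h=cv2.cvtColor(c['color'],cv2.COLOR_RGB2HSV)
k=m&(h[...,0]>5)&(h[...,0]<20)&(h[...,1]>180)&(h[...,2]>90)
print('key',k.sum(),np.nanmean(W[k],0))
o=bot.get_obs();print(o['ee_pos'],o['ee_rot'])
E
python3 th.py
```

```text
5951 ((438.94561767578125, -326.0120544433594), (129.852783203125, 38.423824310302734), 43.560203552246094) [0.02003656 0.02530354 0.0272259 ]
upper ((439.56005859375, -327.1336975097656), (127.46732330322266, 33.424224853515625), 43.596046447753906)
key 105 [ 0.42789574 -0.31317147  0.01961144]
[ 0.4378647  -0.33073246  0.160041  ] [3.14114643e+00 1.05481102e-03 7.58935049e-01]
```

View pics/w1.png

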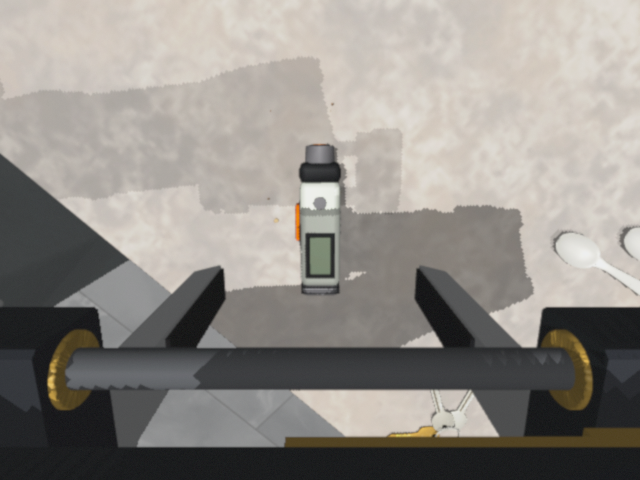

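The thermometer is centred in the wrist view at (320,220), with its nose up and the key on the left at (297,222). Descending.

Call:
play_rows --pt "0.001 -0.001 0.1 0 0 0 1" --pt "0.001 -0.001 0.2 0 0 0 1" --pt "0.001 -0.001 0.25 0 0 0 1" --pt "0.001 -0.001 0.25 0 0 0 1"

```text
time: 2.75
ee_pos: [0.4362, -0.3297, 0.0334]
ee_rot: [-3.138, 0.002, 0.757]
wrist_force: [0.1, 0.7, 0.2]
opening: 0.998
grasp_force: 0.0
```

Run:
```python
from h import *
rows([.44,-.3272,.004],.7605)
o=bot.get_obs();print(o['ee_pos'],o['ee_rot'])
```

```text
[0.009, 0.0018, 0.0588, -0.0006, 0.0003, -0.0005]
[ 0.43624088 -0.32968569  0.03341149] [-3.13813338e+00  1.70309105e-03  7.57464436e-01]
```

Call:
play_rows --pt "0.007 0.001 0.03 0 0 0 1" --pt "0.007 0.001 0.059 0 0 0 1" --pt "0.007 0.001 0.059 0 0 0 1" --pt "0.007 0.001 0.059 0 0 0 1"

```text
time: 3.25
ee_pos: [0.4418, -0.3267, 0.0056]
ee_rot: [3.141, -0.0, 0.761]
wrist_force: [0.9, 0.1, 0.9]
opening: 1.005
grasp_force: 0.0
```

Run:
```python
from h import *
for i in range(3):
    o=bot.get_obs();print(o['time'],o['ee_pos'],o['ee_rot'],np.array(o['qpos']).round(4)[[0,6]]);bot.capture('wrist')
```

```text
3.25 [ 0.44181788 -0.32669356  0.00563536] [ 3.14118458e+00 -3.40514796e-05  7.60770272e-01] [ 0.6196 -0.3116]
3.3 [ 0.44196331 -0.32677987  0.00581959] [ 3.14079023e+00 -1.36733696e-04  7.60753555e-01] [ 0.6196 -0.3117]
3.35 [ 0.44203103 -0.3268028   0.00587843] [ 3.14060939e+00 -2.05727492e-04  7.60787070e-01] [ 0.6196 -0.3117]
```

Call:
play_rows --pt "0 0 0 0 0 0 0.2" --pt "0 0 0 0 0 0 0.2" --pt "0 0 0 0 0 0 0.2" --pt "0 0 0 0 0 0 0.2" --pt "0 0 0 0 0 0 0.2" --squeeze 18

```text
time: 4.03
ee_pos: [0.4417, -0.3266, 0.0054]
ee_rot: [-3.142, 0.0, 0.761]
wrist_force: [-0.0, -0.8, -0.2]
opening: 0.502
grasp_force: 0.0
```

Call:
play_rows --pt "0 0 0 0 0 0 0.2" --pt "0 0 0 0 0 0 0.2" --pt "0 0 0 0 0 0 0.2" --pt "0 0 0 0 0 0 0.2"

```text
time: 4.53
ee_pos: [0.4416, -0.3265, 0.0054]
ee_rot: [-3.142, -0.0, 0.761]
wrist_force: [0.4, -0.4, -0.2]
opening: 0.367
grasp_force: 18.0
```

Run:
```python
from h import *
a=([.4416,-.3265,.0054],.761);b=([.4416,-.3265,.15],.761);c=([.411,.009,.15],.2);d=([.411,.009,.037],.2)
rows(*b,frm=a);rows(*c,frm=b);rows(*d,frm=c)
```

```text
[0.0, 0.0, -0.2892, 0.0, 0.0, 0.0]
[0.4184, -0.5281, -0.0, -0.0, -0.0, 0.0893]
[-0.0, -0.0, 0.226, 0.0, 0.0, 0.0]
```

Call:
play_rows --pt "0 0 -0.06 0 0 0 0.2" --pt "0 0 -0.14 0 0 0 0.2" --pt "0 0 -0.23 0 0 0 0.2" --pt "0 0 -0.289 0 0 0 0.2" --pt "0 0 -0.289 0 0 0 0.2"

```text
time: 5.15
ee_pos: [0.443, -0.3275, 0.152]
ee_rot: [3.137, -0.001, 0.761]
wrist_force: [-0.1, 0.3, -0.8]
opening: 0.37
grasp_force: 18.0
```

Call:
play_rows --pt "0.05 -0.063 0 0 0 0.01 0.2" --pt "0.1 -0.126 0 0 0 0.021 0.2" --pt "0.15 -0.19 0 0 0 0.032 0.2" --pt "0.2 -0.252 0 0 0 0.043 0.2" --pt "0.25 -0.316 0 0 0 0.053 0.2"

```text
time: 5.78
ee_pos: [0.4221, -0.1245, 0.1486]
ee_rot: [-3.14, 0.002, 0.425]
wrist_force: [0.4, -0.3, -0.7]
opening: 0.369
grasp_force: 18.0
```

Run:
```python
from h import *
o=bot.get_obs();print(o['ee_pos'],o['ee_rot'],o['opening'],o['grasp_force'])
rows([.411,.009,.15],.2)
```

```text
[ 0.42207819 -0.12452997  0.14860699] [-3.14023270e+00  1.93117585e-03  4.25406239e-01] 0.3692479721430849 17.99836903810501
[0.09, -0.2524, -0.0026, -0.0002, 0.0003, 0.0359]
```

Call:
play_rows --pt "0.03 -0.09 0 0 0 0.012 0.2" --pt "0.06 -0.18 0 0 0 0.024 0.2" --pt "0.09 -0.252 0 0 0 0.036 0.2" --pt "0.09 -0.252 0 0 0 0.036 0.2" --pt "0.09 -0.252 0 0 0 0.036 0.2"

```text
time: 6.4
ee_pos: [0.4113, 0.0068, 0.1492]
ee_rot: [3.141, 0.002, 0.202]
wrist_force: [-0.7, -0.3, -1.3]
opening: 0.369
grasp_force: 18.0
```

Run:
```python
from h import *
o=bot.get_obs();print(o['ee_pos'],o['ee_rot'])
c=cap('wrist','w2.png');W=cloud(c)
def fit(z0,z1,ctr,r):
    m=(W[...,2]>z0)&(W[...,2]<z1)&(np.hypot(W[...,0]-ctr[0],W[...,1]-ctr[1])<r)
    p=W[m];print(len(p))
    if len(p)>20:
        A=np.c_[2*p[:,:2],np.ones(len(p))];s=np.linalg.lstsq(A,(p[:,:2]**2).sum(1),rcond=None)[0]
        print('circ',s[:2],np.sqrt(s[2]+s[:2]@s[:2]),cv2.minAreaRect((p[:,:2]*1000).astype(np.float32)))
fit(.165,.176,(.571,.0415),.065)
fit(.03,.1,(.571,.0415),.055)
rows([.411,.009,.037],.2)
```

```text
[0.41131234 0.00675778 0.14917775] [3.14114096e+00 1.72537971e-03 2.01943699e-01]
0
2633
circ [0.569903   0.04159365] 0.04381246776492188 ((541.5455932617188, 36.046653747558594), (35.94099426269531, 90.5443344116211), 11.509932518005371)
[0.0004, -0.0057, 0.2247, 0.0001, 0.0002, 0.0001]
```

View pics/w2.png

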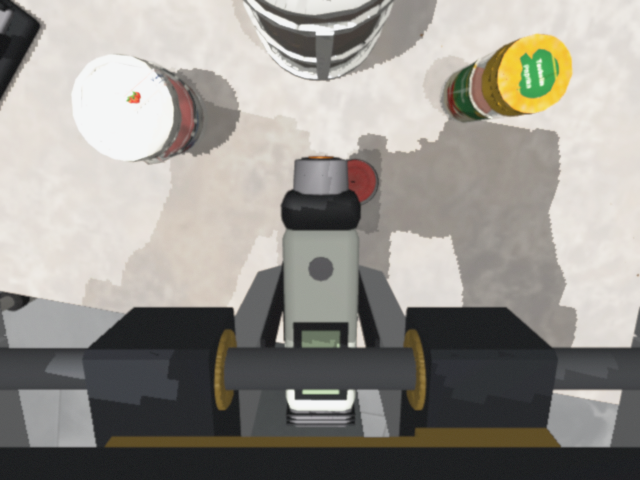

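The bar sits straight in the grip at (320,290) and aims at the press at (320,40). The jam is to the left, the cinnamon to the right, and the low tea light is under the nose. Descending and holding.

Call:
play_rows --pt "0 -0.002 0.05 0 0 0 0.2" --pt "0 -0.002 0.11 0 0 0 0.2" --pt "0 -0.002 0.17 0 0 0 0.2" --pt "0 -0.002 0.21 0 0 0 0.2" --pt "0 -0.002 0.225 0 0 0 0.2"

```text
time: 7.08
ee_pos: [0.4101, 0.0066, 0.0378]
ee_rot: [-3.14, 0.007, 0.199]
wrist_force: [-0.4, 0.6, -0.9]
opening: 0.368
grasp_force: 18.0
```

Call:
play_rows --pt "0 0 0 0 0 0 0.2" --pt "0 0 0 0 0 0 0.2" --pt "0 0 0 0 0 0 0.2" --pt "0 0 0 0 0 0 0.2" --pt "0 0 0 0 0 0 0.2"

```text
time: 7.7
ee_pos: [0.4118, 0.0085, 0.0394]
ee_rot: [-3.14, 0.003, 0.201]
wrist_force: [0.0, -0.4, -1.3]
opening: 0.367
grasp_force: 18.0
```

Run:
```python
from h import *
o=bot.get_obs();print(o['ee_pos'],o['ee_rot'],o['opening'])
c=cap('wrist');W=cloud(c)
y=o['ee_rot'][2]
d=np.array([.570,.0416])-o['ee_pos'][:2];print('fwd',d@[np.cos(y),np.sin(y)],'lat',d@[-np.sin(y),np.cos(y)])
m=(np.hypot(W[...,0]-o['ee_pos'][0],W[...,1]-o['ee_pos'][1])<.075)&(W[...,2]>.045)&(W[...,2]<.065)
loc=(W[m][:,:2]-o['ee_pos'][:2])@np.array([[np.cos(y),-np.sin(y)],[np.sin(y),np.cos(y)]])
z=W[m][:,2]
b=(abs(loc[:,1])<.013)&(loc[:,0]>.0)
print('bar top tilt',np.polyfit(loc[b,0],z[b],1), loc[b,0].min(),loc[b,0].max())
```

```text
[0.41175436 0.00853547 0.03944335] [-3.14037352e+00  2.56710187e-03  2.01356255e-01] 0.3665157258907239
fwd 0.16166133675144767 lat 0.0007476294932159469
bar top tilt [-0.06763235  0.06088759] 4.578668788526405e-06 0.06286658488114942
```

Call:
play_rows --pt "0 0 0 0 0 0 0.2" --pt "0 0 0 0 0 0 0.2" --pt "0 0 0 0 0 0 0.2" --pt "0 0 0 0 0 0 0.2" --pt "0 0 0 0 0 0 0.2"

```text
time: 8.38
ee_pos: [0.4116, 0.0086, 0.0392]
ee_rot: [-3.14, 0.003, 0.201]
wrist_force: [0.7, 0.1, -1.6]
opening: 0.368
grasp_force: 18.0
```

Call:
play_rows --pt "0 0 0 0 0 0 0.2" --pt "0 0 0 0 0 0 0.2" --pt "0 0 0 0 0 0 0.2" --pt "0 0 0 0 0 0 0.2" --pt "0 0 0 0 0 0 0.2"

```text
time: 9.0
ee_pos: [0.4116, 0.0086, 0.0392]
ee_rot: [-3.14, 0.003, 0.201]
wrist_force: [0.2, 0.7, -0.9]
opening: 0.366
grasp_force: 18.0
```

Call:
play_rows --pt "0 0 0 0 0 0 0.2" --pt "0 0 0 0 0 0 0.2" --pt "0 0 0 0 0 0 0.2" --pt "0 0 0 0 0 0 0.2" --pt "0 0 0 0 0 0 0.2"

```text
time: 9.62
ee_pos: [0.4116, 0.0085, 0.0392]
ee_rot: [-3.14, 0.003, 0.201]
wrist_force: [0.3, 0.1, -1.6]
opening: 0.367
grasp_force: 18.0
```

Call:
play_rows --pt "0 0 0 0 0 0 0.2" --pt "0 0 0 0 0 0 0.2" --pt "0 0 0 0 0 0 0.2" --pt "0 0 0 0 0 0 0.2" --pt "0 0 0 0 0 0 0.2"

```text
time: 10.25
ee_pos: [0.4116, 0.0086, 0.0392]
ee_rot: [-3.14, 0.003, 0.201]
wrist_force: [-0.4, 1.2, -1.6]
opening: 0.373
grasp_force: 18.0
```

Run:
```python
from h import *
o=bot.get_obs();print(o['ee_pos'],o['ee_rot'],o['opening'])
a=([.4109,.009,.038],.2);b=([.405,.009,.17],.2);c=([.43,.30,.17],-.462)
rows(*b,frm=a);rows(*c,frm=b)
```

```text
[0.41164988 0.00856167 0.03924356] [-3.14040675e+00  3.01268694e-03  2.01338631e-01] 0.3730118933863226
[-0.0116, -0.0023, -0.264, 0.0, 0.0, 0.0]
[0.1646, -0.5605, -0.0, -0.0, -0.0, 0.1054]
```

Call:
play_rows --pt "-0.002 0 -0.06 0 0 0 0.2" --pt "-0.006 -0.001 -0.14 0 0 0 0.2" --pt "-0.01 -0.002 -0.22 0 0 0 0.2" --pt "-0.0116 -0.0023 -0.264 0 0 0 0.2" --pt "-0.0116 -0.0023 -0.264 0 0 0 0.2"

```text
time: 10.88
ee_pos: [0.4071, 0.0087, 0.1723]
ee_rot: [-3.14, -0.001, 0.202]
wrist_force: [0.5, -0.2, -0.9]
opening: 0.368
grasp_force: 18.0
```

Call:
play_rows --pt "0.02 -0.07 0 0 0 0.013 0.2" --pt "0.045 -0.15 0 0 0 0.028 0.2" --pt "0.07 -0.24 0 0 0 0.045 0.2" --pt "0.095 -0.32 0 0 0 0.06 0.2" --pt "0.12 -0.4 0 0 0 0.075 0.2"

```text
time: 11.5
ee_pos: [0.4241, 0.2174, 0.1697]
ee_rot: [3.139, 0.005, -0.273]
wrist_force: [-0.1, -0.9, -1.4]
opening: 0.37
grasp_force: 18.0
```

Run:
```python
from h import *
rows([.43,.30,.17],-.462)
o=bot.get_obs();print(o['ee_pos'],o['ee_rot'],o['opening'])
```

```text
[-0.0332, -0.1622, -0.0008, 0.0004, 0.0007, 0.0301]
[0.42413051 0.21742588 0.16970725] [ 3.13920805  0.00468104 -0.27276077] 0.36976755695383007
```

Call:
play_rows --pt "-0.012 -0.06 0 0 0 0.011 0.2" --pt "-0.024 -0.12 0 0 0 0.022 0.2" --pt "-0.033 -0.162 0 0 0 0.03 0.2" --pt "-0.033 -0.162 0 0 0 0.03 0.2" --pt "-0.033 -0.162 0 0 0 0.03 0.2"

```text
time: 12.12
ee_pos: [0.4302, 0.2972, 0.1704]
ee_rot: [3.138, 0.004, -0.459]
wrist_force: [-0.5, -0.4, -0.8]
opening: 0.371
grasp_force: 18.0
```

Call:
play_rows --pt "0 0 0 0 0 0 0.2" --pt "0 0 0 0 0 0 0.2"

```text
time: 12.38
ee_pos: [0.4308, 0.298, 0.1714]
ee_rot: [3.141, 0.003, -0.459]
wrist_force: [-0.5, 0.4, -1.0]
opening: 0.365
grasp_force: 18.0
```

```bash
cat > cr.py <<'E'
from h import *
import sys
o=bot.get_obs();p,y=np.array(o['ee_pos']),o['ee_rot'][2];print(p,o['ee_rot'])
c=cap('wrist',sys.argv[1]);W=cloud(c)
M=np.array([[np.cos(y),-np.sin(y)],[np.sin(y),np.cos(y)]])
h=p[2]
# cradle
m=(np.hypot(W[...,0]-.465,W[...,1]-.3085)<.11)&(W[...,2]>.006)&(W[...,2]<.045)
q=W[m]; r=cv2.minAreaRect((q[:,:2]*1000).astype(np.float32));print('cradle',r,len(q))
for z0,z1 in ((.006,.0145),(.0145,.018),(.02,.045)):
    q=W[m&(W[...,2]>z0)&(W[...,2]<z1)]; print(z0,cv2.minAreaRect((q[:,:2]*1000).astype(np.float32)),len(q))
    l=(q[:,:2]-[.465,.3085])@np.array([[np.cos(-.462),-np.sin(-.462)],[np.sin(-.462),np.cos(-.462)]]);print('  cradle-frame extents',np.percentile(l,[.5,99.5],axis=0))
# bar, tool frame (x fwd, y left)
m=(abs(W[...,2]-h-.010)<.016)
l=(W[m][:,:2]-p[:2])@M;k=(abs(l[:,0])<.09)&(abs(l[:,1])<.0175)&(l[:,0]>.015)
print('bar ext',np.percentile(l[k],[.5,99.5],axis=0),'ztop',np.percentile(W[m][k][:,2],[50,95])-h)
E
python3 cr.py w3.png
```

```text
[0.43077604 0.2980181  0.17141997] [ 3.14062984  0.00316694 -0.4594765 ]
cradle ((467.42474365234375, 310.1146240234375), (62.06291580200195, 151.9364776611328), 63.62052917480469) 7454
0.006 ((467.42474365234375, 310.1146240234375), (62.06291580200195, 151.9364776611328), 63.62052917480469) 2890
  cradle-frame extents [[-0.07180909 -0.02837584]
 [ 0.07728317  0.03328115]]
0.0145 ((470.1292724609375, 311.76605224609375), (38.20606231689453, 144.27601623535156), 61.8646125793457) 3571
  cradle-frame extents [[-0.06577262 -0.01477583]
 [ 0.07352057  0.02249785]]
0.02 ((472.76416015625, 307.4168395996094), (54.72198486328125, 132.71267700195312), 63.70764923095703) 802
  cradle-frame extents [[-0.05831996 -0.02475038]
 [ 0.0737663   0.02987933]]
bar ext [[ 0.01524262 -0.01515911]
 [ 0.0614001   0.01716932]] ztop [0.01936858 0.02119607]
```

View pics/w3.png

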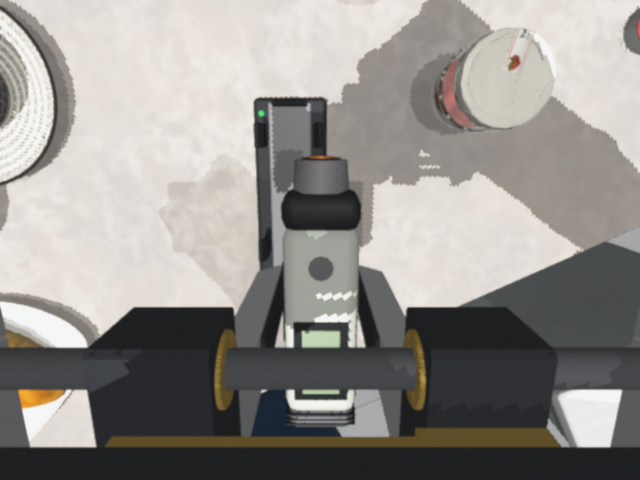

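The cradle is at (290,190), to the left of and behind the held bar, with the LED/lip end up. So the nose points over the lip, as it should. Moving above the seat.

Run:
```python
from h import *
rows([.4669,.3101,.075],-.461)
```

```text
[0.0549, -0.0534, 0.1927, 0.0001, 0.0005, 0.0003]
```

Call:
play_rows --pt "0.02 -0.02 0.05 0 0 0 0.2" --pt "0.04 -0.04 0.11 0 0 0 0.2" --pt "0.055 -0.0534 0.17 0 0 0 0.2" --pt "0.055 -0.0534 0.193 0 0 0 0.2" --pt "0.055 -0.0534 0.193 0 0 0 0.2"

```text
time: 13.05
ee_pos: [0.4661, 0.3101, 0.0744]
ee_rot: [3.139, 0.004, -0.459]
wrist_force: [-0.3, -0.6, -0.5]
opening: 0.369
grasp_force: 18.0
```

Call:
play_rows --pt "0 0 0 0 0 0 0.2" --pt "0 0 0 0 0 0 0.2" --pt "0 0 0 0 0 0 0.2"

```text
time: 13.42
ee_pos: [0.4669, 0.311, 0.0754]
ee_rot: [-3.141, 0.003, -0.458]
wrist_force: [0.4, 0.1, -1.3]
opening: 0.37
grasp_force: 18.0
```

```bash
python3 cr.py w4.png
python3 - <<'E'
from h import *
c=cap('scene','s4.png');W=cloud(c)
# bar top from scene: rectangle
o=bot.get_obs();p=o['ee_pos']
t=cap('top','t4.png')
im=cv2.imread('pics/s4.png')[330:450,190:320];im2=cv2.imread('pics/w4.png')[60:330,180:460]
cv2.imwrite('pics/c4.png',cv2.hconcat([cv2.resize(im,(400,370)),cv2.resize(im2,(384,370))]))
rows([.4669,.3101,.0214],-.461)
E
```

```text
[0.46694397 0.3110317  0.07542577] [-3.14143815e+00  2.75018567e-03 -4.58109366e-01]
cradle ((468.4228820800781, 309.3789367675781), (62.211082458496094, 150.29600524902344), 63.77040100097656) 6171
0.006 ((468.4228820800781, 309.3789367675781), (62.211082458496094, 150.29600524902344), 63.77040100097656) 3316
  cradle-frame extents [[-0.06329586 -0.02842908]
 [ 0.07783491  0.03337008]]
0.0145 ((517.1109619140625, 285.2548522949219), (41.221900939941406, 35.83143615722656), 62.14728927612305) 1238
  cradle-frame extents [[ 0.04043264 -0.01774424]
 [ 0.07452067  0.02268537]]
0.02 ((473.5699157714844, 307.44049072265625), (55.04046630859375, 132.22607421875), 62.88449478149414) 1282
  cradle-frame extents [[-0.05756647 -0.02480571]
 [ 0.07389314  0.02977378]]
bar ext [[ 0.01524055 -0.01521338]
 [ 0.06140201  0.0171699 ]] ztop [0.01936039 0.02117421]
[0.0011, 0.0012, 0.1072, 0.0001, 0.0005, 0.0005]
```

View pics/c4.png

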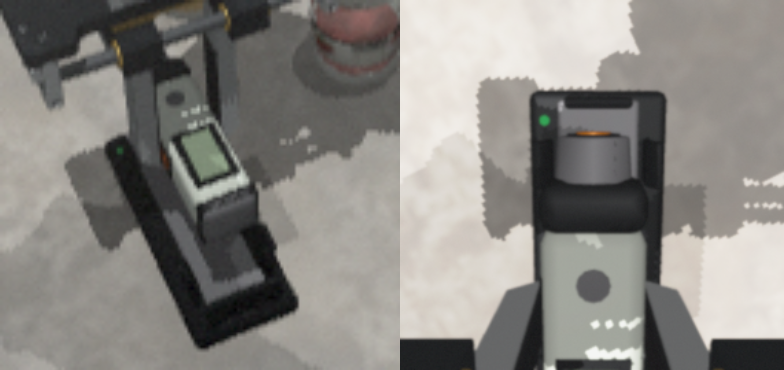

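The bar hovers over the cradle with its nose towards the lip (crop at 593,160). The cradle centre (598) is about 1–2 mm right of the bar, so I correct for that and lower slowly.

Call:
play_rows --pt "0.0005 0.0024 0.02 0 0 0.0004 0.2" --pt "0.0005 0.0024 0.045 0 0 0.0004 0.2" --pt "0.0005 0.0024 0.07 0 0 0.0004 0.2" --pt "0.0005 0.0024 0.09 0 0 0.0004 0.2" --pt "0.0005 0.0024 0.1 0 0 0.0004 0.2"

```text
time: 14.2
ee_pos: [0.466, 0.3092, 0.0237]
ee_rot: [3.14, 0.004, -0.461]
wrist_force: [-0.6, 0.4, -0.9]
opening: 0.367
grasp_force: 18.0
```

Call:
play_rows --pt "0 0 0 0 0 0 0.2" --pt "0 0 0 0 0 0 0.2" --pt "0 0 0.004 0 0 0 0.2" --pt "0 0 0.007 0 0 0 0.2" --pt "0 0 0.007 0 0 0 0.2"

```text
time: 14.82
ee_pos: [0.4664, 0.3097, 0.0214]
ee_rot: [3.141, 0.003, -0.461]
wrist_force: [-0.4, 0.7, 1.0]
opening: 0.367
grasp_force: 18.0
```

Call:
play_rows --pt "0 0 0 0 0 0 0.2" --pt "0 0 0 0 0 0 0.2"

```text
time: 15.08
ee_pos: [0.4664, 0.3097, 0.0214]
ee_rot: [3.141, 0.003, -0.461]
wrist_force: [-0.8, 0.1, 2.1]
opening: 0.371
grasp_force: 18.0
```

The seat contact comes at the expected height, so I release and retreat straight up.

Call:
play_rows --pt "0 0 0 0 0 0 0.8" --pt "0 0 0 0 0 0 0.8" --pt "0 0 0 0 0 0 0.8" --pt "0 0 0 0 0 0 0.8" --pt "0 0 0 0 0 0 0.8"

```text
time: 15.7
ee_pos: [0.4663, 0.3095, 0.0212]
ee_rot: [3.141, 0.003, -0.461]
wrist_force: [-0.1, 0.0, -0.0]
opening: 0.794
grasp_force: 0.0
```

Call:
play_rows --pt "0 0 -0.02 0 0 0 0.8" --pt "0 0 -0.08 0 0 0 0.8" --pt "0 0 -0.17 0 0 0 0.8" --pt "0 0 -0.27 0 0 0 0.8" --pt "0 0 -0.3 0 0 0 0.8"

```text
time: 16.32
ee_pos: [0.4685, 0.3101, 0.1748]
ee_rot: [-3.138, 0.0, -0.461]
wrist_force: [0.5, -0.4, -0.7]
opening: 0.797
grasp_force: 0.0
```

Run:
```python
from h import *
c=cap('wrist','w5.png');W=cloud(c);o=bot.get_obs();print(o['ee_pos'],o['ee_rot'])
C=np.array([.4661,.3107]);y=-.461
l=(W[...,:2]-C)@np.array([[np.cos(y),-np.sin(y)],[np.sin(y),np.cos(y)]])
z=W[...,2];n=(abs(l[...,0])<.085)&(abs(l[...,1])<.036)
for nm,m in (('foot',n&(z>.006)&(z<.0145)),('bartop',n&(z>.0385)&(z<.05))):
    q=l[m];print(nm,m.sum(),np.percentile(q,[.5,99.5],axis=0).round(4).tolist(),np.percentile(z[m],[5,50,95]).round(4),cv2.minAreaRect((q*1000).astype(np.float32)))
m=n&(z>.0385)&(abs(l[...,1])<.01);print('slope',np.polyfit(l[m][:,0],z[m],1))
cv2.imwrite('pics/c5.png',cv2.resize(cv2.imread('pics/w5.png')[80:360,180:460],(500,500)))
```

```text
[0.46849506 0.31033455 0.17501232] [-3.13722278e+00  6.20050862e-04 -4.60949894e-01]
foot 3671 [[-0.0773, -0.0309], [0.0779, 0.0308]] [0.0087 0.0114 0.013 ] ((-0.42491912841796875, -0.0435333251953125), (156.734375, 62.110626220703125), 0.13304980099201202)
bartop 5135 [[-0.0653, -0.0165], [0.0601, 0.015]] [0.0393 0.0415 0.0432] ((-2.684276580810547, -0.5565891265869141), (127.31502532958984, 33.14679718017578), 0.009918044321238995)
slope [2.81710493 0.17993553]
```

View pics/c5.png

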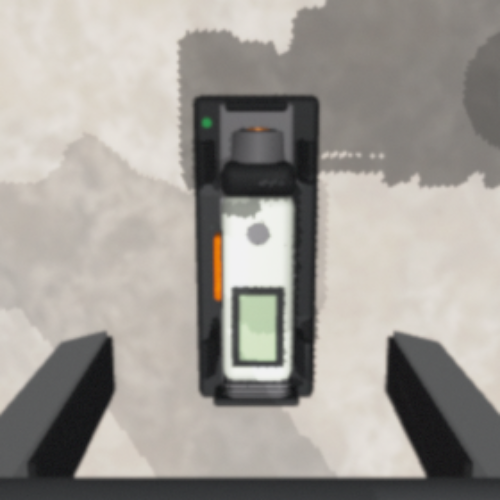

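The thermometer lies home: bar offset ≈ −2 mm along and −0.6 mm across, top at 42 mm, nose towards the LED/lip end (crop 258,150). Next is the plunger: close the fingers, rise and go above the knob.

Run:
```python
from h import *
a=([.467,.310,.175],-.461);b=([.467,.310,.34],-.461);c=([.571,.0418,.33],0)
rows(*b,frm=a);rows(*c,frm=b)
```

```text
[0.0, 0.0, -0.33, 0.0, 0.0, 0.0]
[0.4249, 0.3879, 0.02, 0.0, 0.0, -0.0734]
```

Call:
play_rows --pt "0 0 -0.08 0 0 0 0" --pt "0 0 -0.17 0 0 0 0" --pt "0 0 -0.26 0 0 0 0" --pt "0 0 -0.33 0 0 0 0" --pt "0 0 -0.33 0 0 0 0" --squeeze 10

```text
time: 17.0
ee_pos: [0.4683, 0.3098, 0.3376]
ee_rot: [-3.139, 0.002, -0.461]
wrist_force: [-0.1, -0.1, -0.7]
opening: 0.301
grasp_force: 0.0
```

Call:
play_rows --pt "0.085 0.078 0 0 0 -0.015 0" --pt "0.17 0.155 0 0 0 -0.03 0" --pt "0.255 0.233 0 0 0 -0.044 0" --pt "0.34 0.31 0 0 0 -0.06 0" --pt "0.425 0.388 0.02 0 0 -0.0734 0"

```text
time: 17.62
ee_pos: [0.5712, 0.0398, 0.3239]
ee_rot: [-3.141, 0.005, 0.004]
wrist_force: [0.8, 0.9, -0.2]
opening: 0.007
grasp_force: 0.0
```

Call:
play_rows --pt "0 0 0 0 0 0 0" --pt "0 0 0 0 0 0 0" --pt "0 0 0 0 0 0 0" --pt "0 0 0 0 0 0 0"

```text
time: 18.12
ee_pos: [0.5711, 0.0429, 0.3256]
ee_rot: [-3.141, 0.004, 0.003]
wrist_force: [1.2, 1.1, 0.4]
opening: 0.002
grasp_force: 0.0
```

Run:
```python
from h import *
o=bot.get_obs();print(o['ee_pos'],o['ee_rot'],o['opening'])
for n in ('wrist','scene'):
    W=cloud(cap(n))
    m=(np.hypot(W[...,0]-.571,W[...,1]-.0418)<.03)&(W[...,2]>.25)&(W[...,2]<.295)
    p=W[m]
    if len(p)>20: print(n,len(p),p[:,2].max(),cv2.minAreaRect((p[:,:2]*1000).astype(np.float32))[:2])
rows([.571,.0418,.285],0)
```

```text
[0.57105166 0.0429363  0.32556696] [-3.14055951e+00  3.56986421e-03  3.06910185e-03] 0.0019240734825535352
wrist 1103 0.28094495347387355 ((573.4832153320312, 41.829307556152344), (22.825780868530273, 24.057924270629883))
scene 126 0.2821202286732478 ((569.94873046875, 43.91778564453125), (22.204635620117188, 18.708341598510742))
[-0.0002, 0.001, 0.0816, -0.0001, 0.0005, 0.0004]
```

Call:
play_rows --pt "0.002 0.002 0.03 0 0 0 0" --pt "0.002 0.002 0.06 0 0 0 0" --pt "0.002 0.002 0.078 0 0 0 0" --pt "0.002 0.002 0.085 0 0 0 0" --pt "0.002 0.002 0.094 0 0 0 0"

```text
time: 18.85
ee_pos: [0.5724, 0.0401, 0.2787]
ee_rot: [-3.141, 0.003, 0.0]
wrist_force: [-1.3, -0.4, 1.3]
opening: 0.005
grasp_force: 0.4
```

Call:
play_rows --pt "0 0 0.008 0 0 0 0" --pt "0 0 0.018 0 0 0 0" --pt "0 0 0.03 0 0 0 0" --pt "0 0 0.042 0 0 0 0" --pt "0 0 0.054 0 0 0 0"

```text
time: 19.48
ee_pos: [0.5723, 0.0401, 0.2513]
ee_rot: [-3.141, 0.003, 0.0]
wrist_force: [0.4, -0.1, 0.7]
opening: 0.006
grasp_force: 0.5
```

Run:
```python
from h import *
o=bot.get_obs();print(o['ee_pos'],o['wrist_force'])
W=cloud(cap('scene'));m=(np.hypot(W[...,0]-.571,W[...,1]-.0418)<.065)&(W[...,2]>.16)&(W[...,2]<.176)
print(cv2.minAreaRect((W[m][:,:2]*1000).astype(np.float32)))
rows([.571,.0418,.194],0)
```

```text
[0.57226742 0.04010847 0.25134503] [ 0.3806637 -0.0620403  0.7448165]
((569.0081176757812, 45.5775146484375), (90.26016998291016, 86.26506042480469), 36.113616943359375)
[-0.001, -0.0032, 0.1131, -0.0001, 0.0007, 0.0001]
```

Call:
play_rows --pt "0 0 0.01 0 0 0 0" --pt "0 0 0.022 0 0 0 0" --pt "0 0 0.035 0 0 0 0" --pt "0 0 0.048 0 0 0 0" --pt "0 0 0.06 0 0 0 0"

```text
time: 20.15
ee_pos: [0.572, 0.0402, 0.2212]
ee_rot: [-3.141, 0.003, 0.0]
wrist_force: [-1.0, -0.2, 0.8]
opening: 0.005
grasp_force: 0.5
```

Call:
play_rows --pt "0 0 0.01 0 0 0 0" --pt "0 0 0.022 0 0 0 0" --pt "0 0 0.034 0 0 0 0" --pt "0 0 0.042 0 0 0 0" --pt "0 0 0.048 0 0 0 0"

```text
time: 20.78
ee_pos: [0.5719, 0.0402, 0.1975]
ee_rot: [-3.141, 0.003, 0.0]
wrist_force: [-0.7, 0.1, 0.8]
opening: 0.005
grasp_force: 0.4
```

Run:
```python
from h import *
o=bot.get_obs();print(o['ee_pos'],o['wrist_force'])
```

```text
[0.57194912 0.04022351 0.1974995 ] [-0.74465656  0.09725779  0.75791118]
```

Call:
play_rows --pt "0 0 0.003 0 0 0 0" --pt "0 0 0.006 0 0 0 0" --pt "0 0 0.007 0 0 0 0" --pt "0 0 0.007 0 0 0 0"

```text
time: 21.28
ee_pos: [0.572, 0.0402, 0.1947]
ee_rot: [-3.141, 0.003, 0.0]
wrist_force: [-1.6, -0.5, 5.1]
opening: 0.004
grasp_force: 2.3
```

The force rises at 0.1947, so the plunger is on its stop. I press slightly more, then retreat and check.

Call:
play_rows --pt "0 0 0.002 0 0 0 0" --pt "0 0 0.002 0 0 0 0" --pt "0 0 0.002 0 0 0 0"

```text
time: 21.65
ee_pos: [0.5722, 0.0402, 0.1945]
ee_rot: [-3.14, 0.002, 0.0]
wrist_force: [-3.3, -0.1, 10.3]
opening: 0.005
grasp_force: 5.0
```

Call:
play_rows --pt "0 0 -0.01 0 0 0 0" --pt "0 0 -0.06 0 0 0 0" --pt "0 0 -0.14 0 0 0 0" --pt "0 0 -0.2 0 0 0 0" --pt "0 0 -0.25 0 0 0 0"

```text
time: 22.28
ee_pos: [0.5725, 0.04, 0.3194]
ee_rot: [-3.141, 0.002, 0.0]
wrist_force: [0.6, 0.9, -0.1]
opening: 0.008
grasp_force: 0.0
```

Call:
play_rows --pt "0 0 0 0 0 0 0" --pt "0 0 0 0 0 0 0" --pt "0 0 0 0 0 0 0" --pt "0 0 0 0 0 0 0"

```text
time: 22.78
ee_pos: [0.5719, 0.0401, 0.3173]
ee_rot: [-3.141, 0.005, 0.0]
wrist_force: [-0.0, -0.4, 0.5]
opening: 0.003
grasp_force: 0.0
```

Run:
```python
from h import *
o=bot.get_obs();print(o['ee_pos'])
for n in ('scene','wrist'):
    W=cloud(cap(n,n+'9.png'))
    m=(np.hypot(W[...,0]-.571,W[...,1]-.0418)<.03)&(W[...,2]>.18)&(W[...,2]<.29)
    print(n,m.sum(),W[m][:,2].max() if m.any() else 0)
```

```text
[0.57191961 0.04012339 0.31734863]
scene 101 0.19604849748298403
wrist 666 0.19564907063060186
```

View pics/scene9.png

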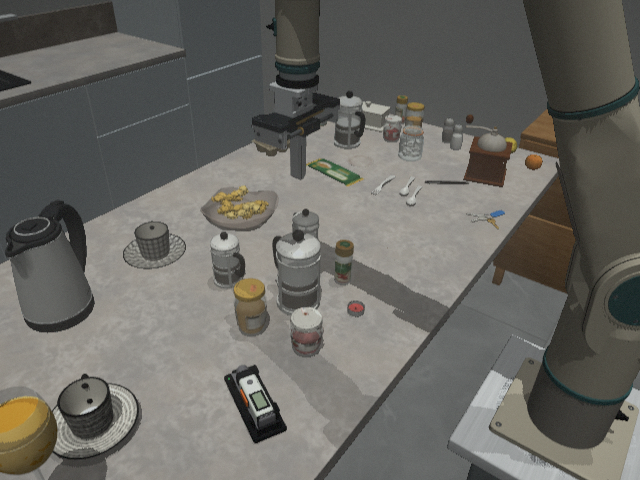

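The plunger is down (knob on the lid at (298,237)), the thermometer is in its cradle at (257,398), the jars stand where they were and the gripper is clear.

```bash
python3 -c "
from cell import bot
print(bot.sign_off())"
```

```text
the job is handed in; nothing more can be done
None
```

I took the brew's temperature, laid the thermometer home in its cradle with the lens over the lip, and pushed the plunger fully down. I handed the job in at about 23 s, with the press and jars in place and nothing held; `sign_off` returned no verdict.

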